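Find the unlocked hatch of a junction box and push it open

TASK

Three of the four identical white hatches of the grey junction box are locked from inside and one was left unlocked. Press on the black ribbed pads of the hatches, one after another, to find the one that rocks, and push that hatch open all the way to its stop. Only press and push with the fingertips: do not force a hatch that stays firm, do not disturb the solder spool, the yellow tape or the blue cutter, and leave the hatch standing open.

Things in the scene. Friction and masses are not known exactly. Their poses are not given: they have to be found in the camera images.
- box: Grey junction box, 216 x 180 x 60 mm (own x, y, z), fixed to the work surface, hollow. Origin at the centre of its underside, z up; its -x side faces the robot at yaw 0 (yaw up to 0.3 either way). Its top holds four identical white hatches, two rows of two, framed by walls 8 mm wide outside and 12 mm between. Small screw feet stick out 18 mm on the y sides, black cable glands 22 mm on the +x side.
- hatch_1_pad (a point): Centre of hatch 1's black ribbed pad (24 x 50 mm, along box x and y), on its top face, 59 mm above the work surface. Hatch 1: near row, +y. Each hatch is a plate 90 x 72 x 6 mm that tips about a pin along box y, 32 mm to +x of the pad centre and 3 mm below the top face. From the pad centre it is 18 mm to the hatch's -x edge, then a 2 mm gap to the wall.
- hatch_2_pad (a point): The same point of hatch 2 (near row, -y). A locked hatch rests on a hidden peg right under its pad and gives less than 2 mm. The unlocked one sinks under the pad against hinge friction alone (0.07 N m: about 2 to 5 N of push) and stays at any angle where it is left. Which one is unlocked is random and cannot be seen.
- hatch_3_pad (a point): The same point of hatch 3 (far row, +y). Below each closed hatch the bay is 47 mm deep, 94 x 76 mm inside; in the unlocked bay a lowered peg of 24 mm diameter stands 12 mm above the bay floor under the pad. As the pad side sinks the hatch's +x edge rises, up to 29 mm.
- hatch_4_pad (a point): The same point of hatch 4 (far row, -y).
- hatch_1 (a joint): Tip angle of hatch 1: 0 closed and flush, grows as its pad side goes down (the pad centre then moves down and to box +x), firm stop at 0.8 rad (fully open).
- hatch_2 (a joint): Tip angle of hatch 2, likewise.
- hatch_3 (a joint): Tip angle of hatch 3, likewise.
- hatch_4 (a joint): Tip angle of hatch 4, likewise.
- spool: Bystander: loose blue spool of solder wire standing on its end, 52 mm diameter, 36 mm high. Origin at the centre of its underside.
- yellow_tape: Bystander: loose roll of yellow tape lying flat, 64 mm diameter, 19 mm high. Origin at the centre of its underside.
- cutter: Bystander: loose side cutter with blue handles lying flat, 110 x 50 x 12 mm. Origin at the centre of its underside.

How it is judged:
On the way:
1. the unlocked hatch has been found: it has rocked under a press (value of joint any of hatch_1, hatch_2, hatch_3, hatch_4 above 0.12 rad), for 0.05 s.
At the end, for the whole second after the job is handed in: One hatch stands open at 0.7 rad or more (its stop is at 0.8 rad) and is at rest, the other three are within 0.1 rad of closed, and the spool, tape and cutter are within 20 mm of where they stood (((value of joint hatch_1 above 0.7 rad and value of joint each of hatch_2, hatch_3, hatch_4 below 0.1 rad) or (value of joint hatch_2 above 0.7 rad and value of joint each of hatch_1, hatch_3, hatch_4 below 0.1 rad) or (value of joint hatch_3 above 0.7 rad and value of joint each of hatch_1, hatch_2, hatch_4 below 0.1 rad) or (value of joint hatch_4 above 0.7 rad and value of joint each of hatch_1, hatch_2, hatch_3 below 0.1 rad)) and velocity of joint hatch_1 between -0.05 and 0.05 rad/s and velocity of joint hatch_2 between -0.05 and 0.05 rad/s and velocity of joint hatch_3 between -0.05 and 0.05 rad/s and velocity of joint hatch_4 between -0.05 and 0.05 rad/s and distance of each of spool, yellow_tape, cutter from where it was at the start of the episode below 0.02 m); the robot touches nothing.
It fails at once if a bystander is pushed more than 20 mm or lifted 15 mm (distance of any of spool, yellow_tape, cutter from where it was at the start of the episode above 0.02 m or height (world z) of any of spool, yellow_tape, cutter above 0.015 m).
It fails at once if the box or a hatch is forced with more than 60 N (contact force between any of the fingers, the arm and box above 60 N).
It also fails if it takes over 48 s, if anything falls off the work surface, if the arm or the gripper's body presses on something with over 40 N, if the wrist force passes 120 N, or if a joint passes its speed limit or range.

ROBOT

A 6-joint arm with a two-finger parallel gripper is mounted at the origin on the work surface; the furniture and walls round the work are solid. World frame = base frame: x ahead of the robot, y to its left, z up, the work surface at z = 0. Lengths are in m, angles in rad, forces in N, time in s.
With the tool pointing down it reaches from about 0.35 to 0.975 m from the base axis. Payload 4.9 kg.
Tool frame: the origin (TCP) lies at the very end of the fingers, on their centre line; the grasp point (between the pads) lies 19 mm behind it; z points along the fingers, y is the direction in which the jaws open and shut (so a half turn about z gives the same grasp; the last joint's range is limited). The gripper opens to 85 mm and grips with 20 to 120 N. Pads are 22 mm wide; open, the fingers measure 114 mm over their backs; the gripper's body (76 mm by 85 mm) begins 54 mm behind the grasp point. The pads swing forward as they close: fully open they stand 13 mm farther back than shut.
Start: joints at [-1.272, 0.053, 1.613, -0, 1.476, -0.119], TCP at [0.254, -0.571, 0.208] pointing down, gripper open.
Joint ranges: [-3.01, 3.01], [-1.01, 2.22], [0.06, 2.58], [-1.02, 4.17], [0.09, 2.62], [-3.14, 3.14]. Speed limits (rad/s): [2.57, 2.57, 3.14, 3.14, 3.14, 3.14].

INTERFACE

Orientations are given as a unit quaternion [w, x, y, z].
In Python, from plant import state, eyes, job_done gives the robot as it stands.
- The arm moves only by the tool apply_moves, never from a script. Its argument "commands" is a list of rows, each an object with "linear": the shift along the tool's x, y, z in m, a list of three; "delta_rot": the turn, a rotation vector about the tool's x, y, z in degrees, a list of three; "fingers": the closure in counts, from 0 (fully open) to 255 (shut). In form: [{"linear": [x, y, z], "delta_rot": [wx, wy, wz], "fingers": fingers}, ...]. A call has exactly 8 rows; each row is the pose to reach, as a shift and turn from the pose commanded when the call began, along the tool's axes at that moment; what a row does not reach only later rows make up. A row lasts 1/10 s, in which the tool goes at most 50 mm and 8.59 degrees, less where a joint would pass 70% of its speed; a pose out of reach is approached as far as the arm can. A call with a gripper value outside its range is refused whole. The fingers move at their own pace and stop on an object; the grip force is fixed at half the most. Time passes only in rows, so rows that repeat a pose let the fingers close, or fill a call up. It gives the time, the measured TCP pose, the force and the opening at its end, in the units of the state.
- state(): the state, without advancing time (a new reading comes with each control period).
- eyes.grab_frame(name): name is "scene" or "top" or "wrist"; returns the picture (480x640x3 uint8, red, green, blue); there is no depth.
- eyes.camera_params(name): a dict with "fx", "fy", "cx", "cy" (pixels), "position" and "rotation" of the camera in the world; the wrist camera has in their place "T_tool_cam" (4x4, takes a point from camera to tool coordinates, whose origin is the TCP and whose axes are the flange's). Camera axes: x right, y down, z forward; pixel columns grow to the right and rows downward; lengths in m; the calibration is good to about 2 mm. A picture is of the moment at which its call begins: read the wrist's pose just before it. camera_params takes no time and is no camera call.
- job_done(): hands the job in, once; it reports no verdict.
The state is a dict: "time": time; "joint_pos": joint angles; "joint_vel": joint speeds; "joint_efforts": joint torques, N m; "tool_pos": TCP position; "tool_rot": TCP orientation; "contact_force": force on the tool from outside, world axes, zero at the start; "ft_torque": the same for the moment, N m; "gripper_width": opening from 0.0 (shut) to 1.0 (fully open).
Only numpy, scipy, OpenCV 4.12 (cv2) and the standard library are available. Lean on these libraries where they do the work, as an engineer would, in place of code of your own. Each camera call takes 0.05 s, during which the arm holds its last target.

## Working session

There is one attempt and no reset: what is moved stays moved. The work goes in short steps, Python scripts to look and compute and a tool call to move; the robot and the scene stay as the last step left them, time stands still between calls to the robot, and variables do not carry over. Pictures are saved under pics/ and viewed, and the job is handed in when it is done.

Besides the shell and the picture viewer there is one more tool, called by a JSON object that holds its "method" and its "body". apply_moves: Moves the arm, as the interface text tells. Its arguments: {"type":"object","properties":{"commands":{"type":"array","items":{"type":"object","properties":{"linear":{"type":"array","items":{"type":"number"}},"delta_rot":{"type":"array","items":{"type":"number"}},"fingers":{"type":"number"}}}}},"required":["commands"]}

```bash
mkdir -p pics
python3 - <<'E'
from plant import state, eyes
import cv2,json
for n in ("top","scene"):
    im=eyes.grab_frame(n); cv2.imwrite(f"pics/{n}0.png",im[:,:,::-1])
    print(n,eyes.camera_params(n))
print(eyes.camera_params("wrist")); print(state())
E
```

```text
top {'fx': 557.6044156145791, 'fy': 557.6044156145791, 'cx': 319.5989260399651, 'cy': 236.84483251859362, 'position': array([0.38110987, 0.07942316, 1.00469882]), 'rotation': array([-0.06576058,  0.71063912, -0.69674563,  0.07220198])}
scene {'fx': 457.4415712395718, 'fy': 457.4415712395718, 'cx': 327.33841032184637, 'cy': 244.1429242114559, 'position': array([ 0.98473203, -0.18095741,  0.79737899]), 'rotation': array([-0.25018307,  0.82239843,  0.49084162, -0.14192872])}
{'fx': 419.5141649437826, 'fy': 419.5141649437826, 'cx': 316.92702827018036, 'cy': 243.47658796424568, 'T_tool_cam': array([[ 2.27850947e-05, -9.61068456e-01, -2.76310374e-01,
         6.91478939e-02],
       [ 9.99999323e-01,  3.43453088e-04, -1.11214373e-03,
         3.58929198e-04],
       [ 1.16374591e-03, -2.76310162e-01,  9.61067813e-01,
        -1.65603228e-01],
       [ 0.00000000e+00,  0.00000000e+00,  0.00000000e+00,
         1.00000000e+00]])}
{'time': 0.1, 'joint_pos': array([-1.27196982e+00,  5.33055584e-02,  1.61415840e+00, -7.08962143e-06,
        1.47601078e+00, -1.18978470e-01]), 'joint_vel': array([-0.00167693, -0.00156759, -0.00389083, -0.00205659, -0.00040306,
        0.00030205]), 'joint_efforts': array([ 3.46714996e-04, -3.94903851e+01, -3.71363962e+01, -1.48491704e-04,
        3.89182416e-03,  1.84332106e-05]), 'tool_pos': array([ 0.25342672, -0.57064627,  0.20717586]), 'tool_rot': array([-9.36924507e-04,  9.78258609e-01,  2.07386614e-01, -8.80227474e-05]), 'contact_force': array([-0.1594145 ,  0.50887967, -0.57469508]), 'ft_torque': array([-0.00438134, -0.00245552,  0.04772443]), 'gripper_width': 0.9979937007252495}
```

View pics/top0.png

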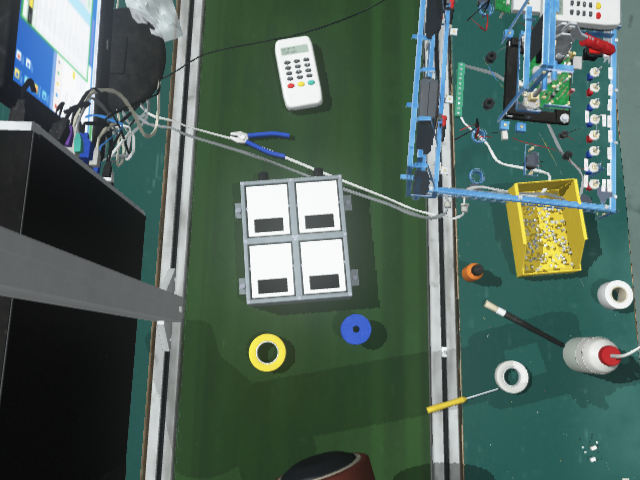

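View pics/scene0.png

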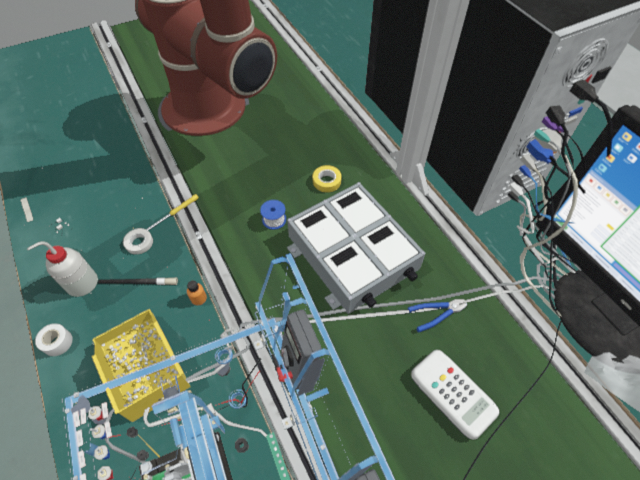

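Run:
```python
import cv2
im=cv2.imread("pics/top0.png")[165:315,225:375]
cv2.imwrite("pics/crop.png",cv2.resize(im,(600,600),interpolation=cv2.INTER_CUBIC))
```

```text
(no output)
```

View pics/crop.png

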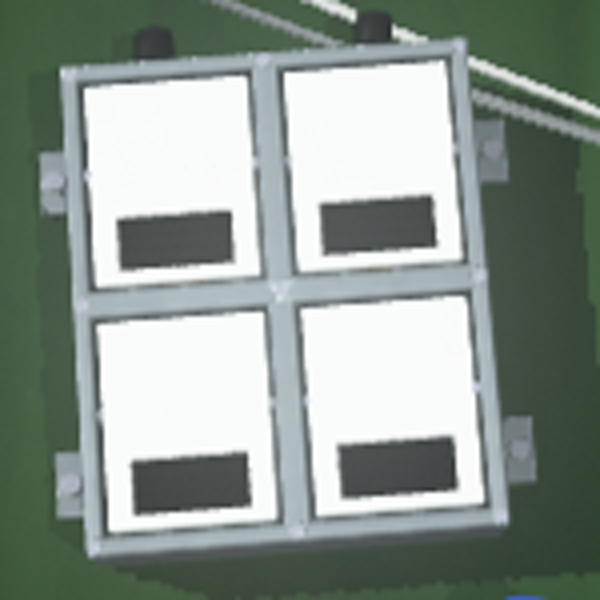

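```bash
cat > h.py <<'E'
import numpy as np
from scipy.spatial.transform import Rotation as R
from scipy.optimize import least_squares
from plant import state, eyes
def rq(q): return R.from_quat(np.r_[q[1:],q[0]])
def ray(cam,uv,z):
    p=eyes.camera_params(cam); uv=np.atleast_2d(uv)
    d=np.c_[(uv[:,0]-p['cx'])/p['fx'],(uv[:,1]-p['cy'])/p['fy'],np.ones(len(uv))]
    d=rq(p['rotation']).apply(d); c=p['position']
    return c+d*((z-c[2])/d[:,2])[:,None]
PADS=np.array([[-80,44],[-80,-44],[26,44],[26,-44]])/1e3
def tool(world):  # world displacement in current tool axes
    return rq(state()['tool_rot']).inv().apply(world)
E
python3 - <<'E'
from h import *
f=lambda a:(np.array(a)+.5)/4-.5+np.array([225,165])
pads=ray("top",f([(191,484),(398,467),(175.5,240),(378,225)]),.059)[:,:2]
cor=ray("top",f([(68,72),(463,43),(502,518),(93,549)]),.06)[:,:2]
C=np.array([[108,90],[108,-90],[-108,-90],[-108,90]])/1e3
M=np.r_[PADS,C];W=np.r_[pads,cor]
def T(p,m): c,s=np.cos(p[2]),np.sin(p[2]); return m@np.array([[c,s],[-s,c]])+p[:2]
r=least_squares(lambda p:(T(p,M)-W).ravel(),[.45,.1,0])
print(r.x,(r.fun.reshape(-1,2)*1000).round(1).tolist()); print(T(r.x,PADS))
print('tape,spool',ray("top",[(267,352),(356,329)],.03))
print('blue',ray("top",[(432,195),(415,185)],.15), ray("top",[(290,135),(320,175)],0))
s=state();print(s['tool_rot'],rq(s['tool_rot']).as_matrix())
E
```

```text
[0.56654603 0.11499116 0.09538979] [[0.4, 0.0], [-0.2, 0.2], [0.1, -0.3], [-0.1, -0.2], [3.0, 3.4], [3.0, -2.2], [-2.8, -3.9], [-3.5, 2.9]]
[[0.48271893 0.15117152]
 [0.49110051 0.06357158]
 [0.58823704 0.16126751]
 [0.59661862 0.07366757]]
tape,spool [[0.37152371 0.15851903 0.03      ]
 [0.41325262 0.00644413 0.03      ]]
blue [[ 0.62189562 -0.104208    0.15      ]
 [ 0.63782113 -0.07737425  0.15      ]] [[0.7765925  0.13215567 0.        ]
 [0.69846987 0.07355809 0.        ]]
[-9.36924507e-04  9.78258609e-01  2.07386614e-01 -8.80227474e-05] [[ 9.13981569e-01  4.05755317e-01 -5.60829224e-04]
 [ 4.05755647e-01 -9.13979829e-01  1.79659945e-03]
 [ 2.16393182e-04 -1.86961841e-03 -9.99998229e-01]]
```

Run:
```python
from h import *
def tri(a,b):
    A=[];B=[]
    for cam,uv in (("top",a),("scene",b)):
        p0=ray(cam,uv,0)[0];c=eyes.camera_params(cam)['position'];d=(p0-c)/np.linalg.norm(p0-c);P=np.eye(3)-np.outer(d,d);A.append(P);B.append(P@c)
    return np.linalg.lstsq(np.vstack(A),np.hstack(B),rcond=None)[0]
print('cap',tri((607,349),(55,255)),'orange',tri((474,268),(193,288)))
print('bincorner',tri((507,188),(188,372)),'frame corner',tri((440,185),(290,262)))
s=state()
w=np.array([.4911,.0636,.21])-s['tool_pos'];w0=np.array([0,0,.1])
print(tool(w0),tool(w+w0*.9))
```

```text
cap [ 0.38643092 -0.38761362  0.11017508] orange [ 0.52121685 -0.19929704  0.04371141]
bincorner [ 0.66728399 -0.26106625  0.04572   ] frame corner [ 0.6337938  -0.07838886  0.20731386]
[ 2.16393182e-05 -1.86961841e-04 -9.99998229e-02] [ 0.47459809 -0.48342465 -0.09181779]
```

{"method": "apply_moves", "body": {"commands": [{"linear": [0, 0, -0.05], "delta_rot": [0, 0, 0], "fingers": 255}, {"linear": [0, 0, -0.09], "delta_rot": [0, 0, 0], "fingers": 255}, {"linear": [0.034, -0.034, -0.09], "delta_rot": [0, 0, 3], "fingers": 255}, {"linear": [0.068, -0.069, -0.09], "delta_rot": [0, 0, 6], "fingers": 255}, {"linear": [0.102, -0.103, -0.09], "delta_rot": [0, 0, 9], "fingers": 255}, {"linear": [0.136, -0.138, -0.09], "delta_rot": [0, 0, 12], "fingers": 255}, {"linear": [0.17, -0.172, -0.09], "delta_rot": [0, 0, 15], "fingers": 255}, {"linear": [0.204, -0.207, -0.09], "delta_rot": [0, 0, 18.5], "fingers": 255}]}}

```text
time: 0.9
tool_pos: [0.3562, -0.2973, 0.2978]
tool_rot: [-0.0, 0.999, 0.046, -0.0]
contact_force: [0.9, -0.4, 1.0]
gripper_width: 0.002
```

```bash
cat > go.py <<'E'
from h import *
import sys
s=state();print(s['time'],s['tool_pos'].round(4),s['contact_force'].round(2),s['gripper_width'])
m=rq(s['tool_rot']).as_matrix();print('yaw',np.arctan2(m[1,0],m[0,0]),'tz',m[:,2].round(4))
t=np.array([float(a) for a in sys.argv[1:4]]);print('lin',tool(t-s['tool_pos']).round(4))
E
python3 go.py .4911 .0636 .2
```

```text
0.9 [ 0.3562 -0.2973  0.2978] [ 0.92 -0.37  0.96] 0.002052455689477055
yaw 0.0919114257483628 tz [-2.e-04  5.e-04 -1.e+00]
lin [ 0.1675 -0.3469  0.0979]
```

{"method": "apply_moves", "body": {"commands": [{"linear": [0.021, -0.044, 0], "delta_rot": [0, 0, 0], "fingers": 255}, {"linear": [0.042, -0.087, 0], "delta_rot": [0, 0, 0], "fingers": 255}, {"linear": [0.063, -0.13, 0], "delta_rot": [0, 0, 0], "fingers": 255}, {"linear": [0.084, -0.174, 0], "delta_rot": [0, 0, 0], "fingers": 255}, {"linear": [0.105, -0.217, 0.02], "delta_rot": [0, 0, 0], "fingers": 255}, {"linear": [0.126, -0.26, 0.05], "delta_rot": [0, 0, 0], "fingers": 255}, {"linear": [0.147, -0.304, 0.08], "delta_rot": [0, 0, 0], "fingers": 255}, {"linear": [0.1675, -0.347, 0.098], "delta_rot": [0, 0, 0], "fingers": 255}]}}

```text
time: 1.7
tool_pos: [0.4841, 0.0498, 0.2046]
tool_rot: [0.0, 0.999, 0.047, -0.001]
contact_force: [0.4, 0.2, 0.4]
gripper_width: -0.003
```

```bash
python3 - <<'E'
from h import *
import cv2
s=state()
im=eyes.grab_frame("wrist")[:,:,::-1].copy()
p=eyes.camera_params("wrist");T=np.eye(4);T[:3,:3]=rq(s['tool_rot']).as_matrix();T[:3,3]=s['tool_pos']
Ti=np.linalg.inv(T@p['T_tool_cam'])
for P in [[.4827,.1512],[.4911,.0636],[.5882,.1613],[.5966,.0737]]:
    q=Ti@np.array([*P,.059,1]);u=int(p['fx']*q[0]/q[2]+p['cx']),int(p['fy']*q[1]/q[2]+p['cy']);print(u)
    cv2.circle(im,u,4,(0,0,255),1)
cv2.imwrite("pics/w1.png",im)
E
python3 go.py .4911 .0636 .066
```

```text
(182, 206)
(299, 206)
(168, 53)
(297, 53)
1.75 [0.4835 0.0556 0.2008] [-4.29  2.49 -2.56] 0.00016583911428137254
yaw 0.10019603152532432 tz [-0.0065  0.0054 -1.    ]
lin [ 0.0092 -0.0064  0.1348]
```

View pics/w1.png

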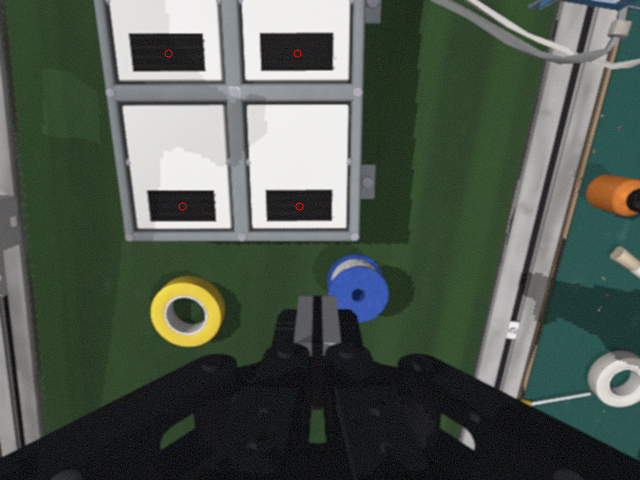

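The projected pad points land on all four pads in the wrist picture, at about (299,206), (182,206), (297,53) and (168,53). I'll move down over pad 2.

{"method": "apply_moves", "body": {"commands": [{"linear": [0, 0, 0.03], "delta_rot": [0, 0, 0], "fingers": 255}, {"linear": [0, 0, 0.06], "delta_rot": [0, 0, 0], "fingers": 255}, {"linear": [0, 0, 0.09], "delta_rot": [0, 0, 0], "fingers": 255}, {"linear": [0, 0, 0.11], "delta_rot": [0, 0, 0], "fingers": 255}, {"linear": [0, 0, 0.12], "delta_rot": [0, 0, 0], "fingers": 255}, {"linear": [0, 0, 0.12], "delta_rot": [0, 0, 0], "fingers": 255}, {"linear": [0, 0, 0.12], "delta_rot": [0, 0, 0], "fingers": 255}, {"linear": [0, 0, 0.12], "delta_rot": [0, 0, 0], "fingers": 255}]}}

```text
time: 2.55
tool_pos: [0.486, 0.0479, 0.0885]
tool_rot: [0.0, 0.999, 0.047, 0.001]
contact_force: [-0.4, -0.4, -0.3]
gripper_width: 0.0
```

```bash
python3 go.py .4911 .0636 .059
```

```text
2.55 [0.486  0.0479 0.0885] [-0.43 -0.42 -0.32] 0.0002964413717186733
yaw 0.0948135601206083 tz [ 3.e-03 -1.e-04 -1.e+00]
lin [ 0.0064 -0.0151  0.0295]
```

{"method": "apply_moves", "body": {"commands": [{"linear": [0.005, -0.015, 0.01], "delta_rot": [0, 0, 0], "fingers": 255}, {"linear": [0.005, -0.015, 0.02], "delta_rot": [0, 0, 0], "fingers": 255}, {"linear": [0.005, -0.015, 0.027], "delta_rot": [0, 0, 0], "fingers": 255}, {"linear": [0.005, -0.015, 0.0285], "delta_rot": [0, 0, 0], "fingers": 255}, {"linear": [0.005, -0.015, 0.0295], "delta_rot": [0, 0, 0], "fingers": 255}, {"linear": [0.005, -0.015, 0.0305], "delta_rot": [0, 0, 0], "fingers": 255}, {"linear": [0.005, -0.015, 0.0315], "delta_rot": [0, 0, 0], "fingers": 255}, {"linear": [0.005, -0.015, 0.0315], "delta_rot": [0, 0, 0], "fingers": 255}]}}

```text
time: 3.35
tool_pos: [0.4884, 0.0633, 0.0554]
tool_rot: [0.0, 0.999, 0.047, 0.0]
contact_force: [0.1, 0.2, -0.2]
gripper_width: -0.0
```

```bash
python3 go.py .4911 .0636 .055
```

```text
3.35 [0.4884 0.0633 0.0554] [ 0.1   0.19 -0.2 ] -0.00031299720706887347
yaw 0.09473078300130401 tz [ 3.e-04 -0.e+00 -1.e+00]
lin [ 0.0027 -0.      0.0004]
```

{"method": "apply_moves", "body": {"commands": [{"linear": [0.0025, 0, 0.0005], "delta_rot": [0, 0, 0], "fingers": 255}, {"linear": [0.0025, 0, 0.001], "delta_rot": [0, 0, 0], "fingers": 255}, {"linear": [0.0025, 0, 0.0015], "delta_rot": [0, 0, 0], "fingers": 255}, {"linear": [0.0025, 0, 0.002], "delta_rot": [0, 0, 0], "fingers": 255}, {"linear": [0.0025, 0, 0.0025], "delta_rot": [0, 0, 0], "fingers": 255}, {"linear": [0.0025, 0, 0.003], "delta_rot": [0, 0, 0], "fingers": 255}, {"linear": [0.0025, 0, 0.003], "delta_rot": [0, 0, 0], "fingers": 255}, {"linear": [0.0025, 0, 0.003], "delta_rot": [0, 0, 0], "fingers": 255}]}}

```text
time: 4.15
tool_pos: [0.4908, 0.0637, 0.0522]
tool_rot: [-0.0, 0.999, 0.047, -0.0]
contact_force: [-0.1, -0.3, -0.0]
gripper_width: 0.0
```

```bash
python3 go.py .4911 .0636 .055;python3 - <<'E'
from h import *
import cv2
cv2.imwrite("pics/s2.png",cv2.resize(eyes.grab_frame("scene")[150:330,250:450,::-1],(800,720))[:600])
E
```

```text
4.15 [0.4908 0.0637 0.0522] [-0.06 -0.29 -0.03] 0.00041588616957006044
yaw 0.09493553248597719 tz [-1.e-04  0.e+00 -1.e+00]
lin [ 0.0003  0.0001 -0.0028]
```

View pics/s2.png

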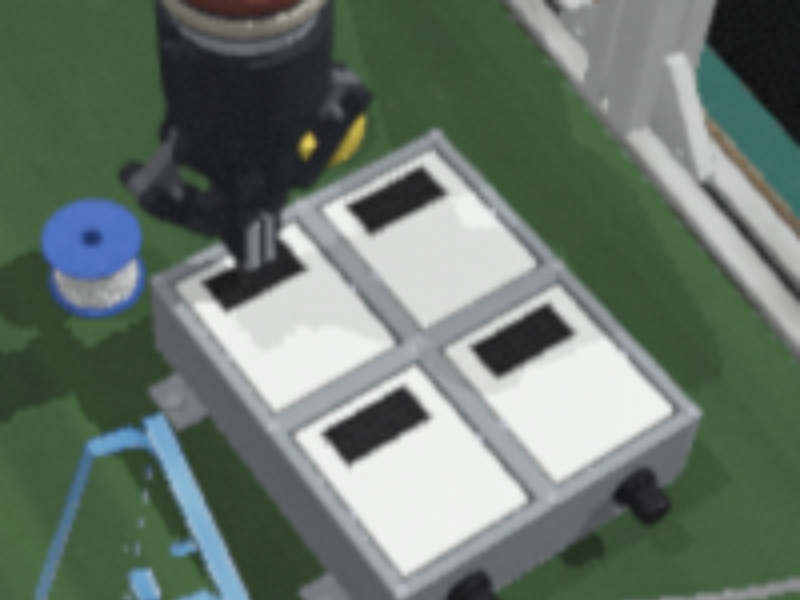

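The picture shows the fingertip over pad 2, at about (258,260) in the crop. The hatch still looks flush, and contact isn't certain, so I'll go further down slowly.

{"method": "apply_moves", "body": {"commands": [{"linear": [0, 0, 0.0005], "delta_rot": [0, 0, 0], "fingers": 255}, {"linear": [0, 0, 0.001], "delta_rot": [0, 0, 0], "fingers": 255}, {"linear": [0, 0, 0.0015], "delta_rot": [0, 0, 0], "fingers": 255}, {"linear": [0, 0, 0.002], "delta_rot": [0, 0, 0], "fingers": 255}, {"linear": [0, 0, 0.0025], "delta_rot": [0, 0, 0], "fingers": 255}, {"linear": [0, 0, 0.003], "delta_rot": [0, 0, 0], "fingers": 255}, {"linear": [0, 0, 0.0035], "delta_rot": [0, 0, 0], "fingers": 255}, {"linear": [0, 0, 0.004], "delta_rot": [0, 0, 0], "fingers": 255}]}}

```text
time: 5.0
tool_pos: [0.4908, 0.0637, 0.0482]
tool_rot: [-0.0, 0.999, 0.047, -0.0]
contact_force: [0.1, 0.6, 0.2]
gripper_width: 0.001
```

```bash
python3 go.py .4911 .0636 .055;python3 - <<'E'
from h import *
import cv2
cv2.imwrite("pics/s3.png",cv2.resize(eyes.grab_frame("scene")[150:330,250:450,::-1],(800,720))[:600])
cv2.imwrite("pics/w3.png",eyes.grab_frame("wrist")[:,:,::-1])
E
```

```text
5.0 [0.4908 0.0637 0.0482] [0.11 0.55 0.17] 0.0014510528512728233
yaw 0.09493013350598273 tz [-0.  0. -1.]
lin [ 0.0003  0.0001 -0.0068]
```

View pics/s3.png

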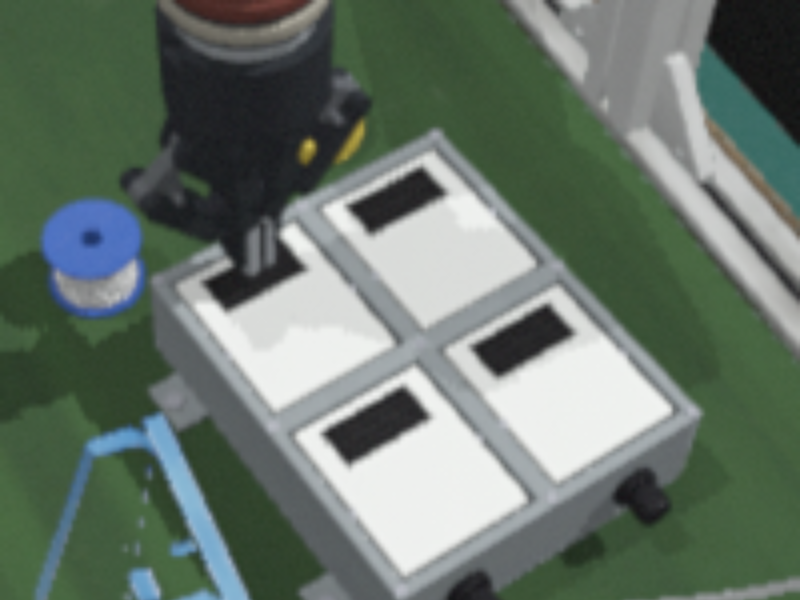

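View pics/w3.png

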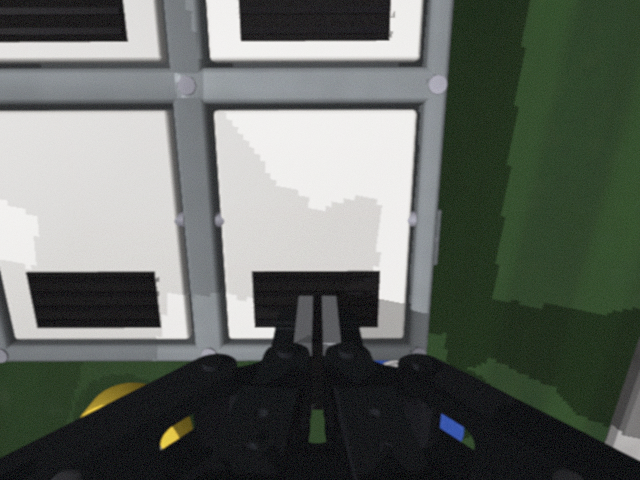

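{"method": "apply_moves", "body": {"commands": [{"linear": [0, 0, 0.0005], "delta_rot": [0, 0, 0], "fingers": 255}, {"linear": [0, 0, 0.001], "delta_rot": [0, 0, 0], "fingers": 255}, {"linear": [0, 0, 0.0015], "delta_rot": [0, 0, 0], "fingers": 255}, {"linear": [0, 0, 0.002], "delta_rot": [0, 0, 0], "fingers": 255}, {"linear": [0, 0, 0.0025], "delta_rot": [0, 0, 0], "fingers": 255}, {"linear": [0, 0, 0.0025], "delta_rot": [0, 0, 0], "fingers": 255}, {"linear": [0, 0, 0.0025], "delta_rot": [0, 0, 0], "fingers": 255}, {"linear": [0, 0, 0.0025], "delta_rot": [0, 0, 0], "fingers": 255}]}}

```text
time: 5.9
tool_pos: [0.4908, 0.0637, 0.0457]
tool_rot: [-0.0, 0.999, 0.047, 0.0]
contact_force: [0.0, -0.6, -0.2]
gripper_width: 0.001
```

```bash
python3 go.py .4911 .0636 .055;python3 - <<'E'
from h import *
import cv2
cv2.imwrite("pics/s4.png",cv2.resize(eyes.grab_frame("scene")[190:250,280:360,::-1],(800,600),interpolation=cv2.INTER_CUBIC))
p=eyes.camera_params("scene")
for P in [state()['tool_pos'],[.4911,.0636,.059]]:
    q=rq(p['rotation']).inv().apply(np.array(P)-p['position']);print(p['fx']*q[0]/q[2]+p['cx'],p['fy']*q[1]/q[2]+p['cy'])
E
```

```text
5.9 [0.4908 0.0637 0.0457] [ 0.03 -0.58 -0.24] 0.0005758229801624972
yaw 0.0949218118569438 tz [ 0.  0. -1.]
lin [ 0.0003  0.0001 -0.0093]
312.45043700819934 221.635277478124
312.38117937200775 217.8418237439122
```

View pics/s4.png

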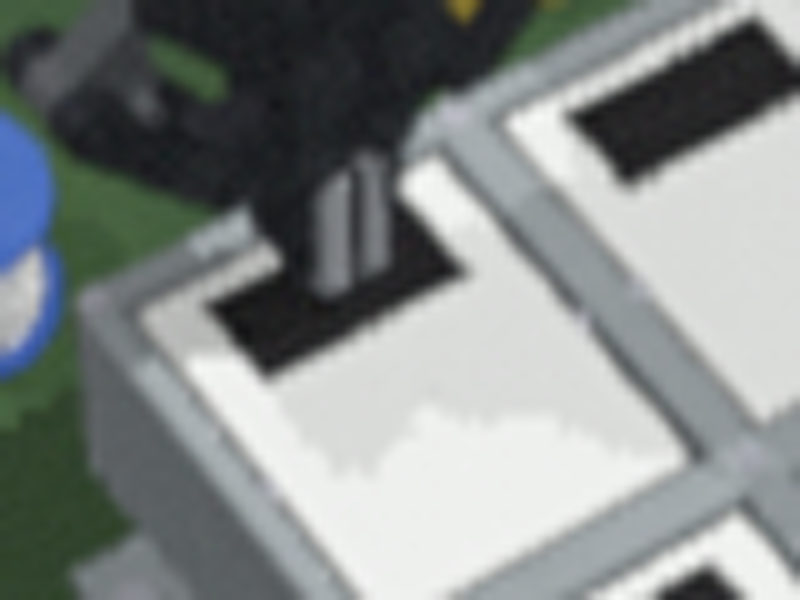

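{"method": "apply_moves", "body": {"commands": [{"linear": [0, 0, 0.0005], "delta_rot": [0, 0, 0], "fingers": 255}, {"linear": [0, 0, 0.001], "delta_rot": [0, 0, 0], "fingers": 255}, {"linear": [0, 0, 0.0015], "delta_rot": [0, 0, 0], "fingers": 255}, {"linear": [0, 0, 0.002], "delta_rot": [0, 0, 0], "fingers": 255}, {"linear": [0, 0, 0.0025], "delta_rot": [0, 0, 0], "fingers": 255}, {"linear": [0, 0, 0.003], "delta_rot": [0, 0, 0], "fingers": 255}, {"linear": [0, 0, 0.003], "delta_rot": [0, 0, 0], "fingers": 255}, {"linear": [0, 0, 0.003], "delta_rot": [0, 0, 0], "fingers": 255}]}}

```text
time: 6.75
tool_pos: [0.4908, 0.0637, 0.0427]
tool_rot: [-0.0, 0.999, 0.047, -0.0]
contact_force: [0.8, 1.0, -0.3]
gripper_width: -0.001
```

```bash
python3 go.py .4911 .0636 .055;python3 - <<'E'
from h import *
import cv2
cv2.imwrite("pics/w5.png",eyes.grab_frame("wrist")[:,:,::-1])
E
```

```text
6.75 [0.4908 0.0637 0.0427] [ 0.78  1.   -0.3 ] -0.001008737093632046
yaw 0.09491743110870336 tz [-0.  0. -1.]
lin [ 0.0003  0.0001 -0.0123]
```

View pics/w5.png

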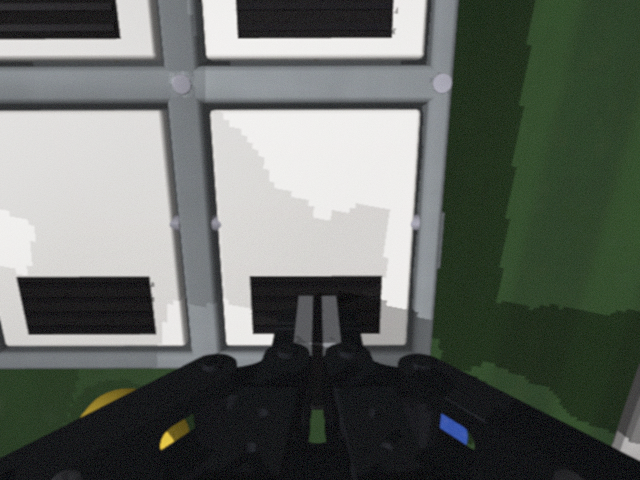

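Run:
```python
from h import *
p=eyes.camera_params("scene");w=eyes.camera_params("wrist");Wi=np.linalg.inv(w['T_tool_cam'])
def f(v):
    xh,d,yy=v
    q=Wi@np.array([xh,yy,-d,1]);a=w['fy']*q[1]/q[2]+w['cy']
    b0=w['fx']*q[0]/q[2]+w['cx']
    c,s=np.cos(.095),np.sin(.095)
    P=np.array([.4908+c*xh+s*yy,.0637+s*xh-c*yy,.0457+d])
    q=rq(p['rotation']).inv().apply(P-p['position'])
    return [a-297,b0-318,p['fx']*q[0]/q[2]+p['cx']-315.2,p['fy']*q[1]/q[2]+p['cy']-218.6]
r=least_squares(f,[.01,.01,0]);print(r.x,r.fun)
```

```text
[0.00759403 0.02229473 0.00082807] [-0.24380218 -0.11386389 -1.18080704 -0.85055396]
```

{"method": "apply_moves", "body": {"commands": [{"linear": [0, 0, 0.0005], "delta_rot": [0, 0, 0], "fingers": 255}, {"linear": [0, 0, 0.001], "delta_rot": [0, 0, 0], "fingers": 255}, {"linear": [0, 0, 0.0015], "delta_rot": [0, 0, 0], "fingers": 255}, {"linear": [0, 0, 0.002], "delta_rot": [0, 0, 0], "fingers": 255}, {"linear": [0, 0, 0.0025], "delta_rot": [0, 0, 0], "fingers": 255}, {"linear": [0, 0, 0.003], "delta_rot": [0, 0, 0], "fingers": 255}, {"linear": [0, 0, 0.003], "delta_rot": [0, 0, 0], "fingers": 255}, {"linear": [0, 0, 0.003], "delta_rot": [0, 0, 0], "fingers": 255}]}}

```text
time: 7.6
tool_pos: [0.4908, 0.0637, 0.0397]
tool_rot: [0.0, 0.999, 0.047, 0.0]
contact_force: [-0.3, 0.1, 0.3]
gripper_width: -0.0
```

Run:
```python
from h import *
import cv2
print(state()['time'],state()['contact_force'],state()['joint_efforts'])
cv2.imwrite("pics/s6.png",cv2.resize(eyes.grab_frame("scene")[190:250,280:360,::-1],(800,600),interpolation=cv2.INTER_CUBIC))
```

```text
7.6 [-0.33996981  0.10071044  0.28550959] [ 8.03634284e-04 -2.87017465e+01 -3.26532090e+01  1.70969038e-04
  1.19340468e-03  3.18258878e-05]
```

View pics/s6.png

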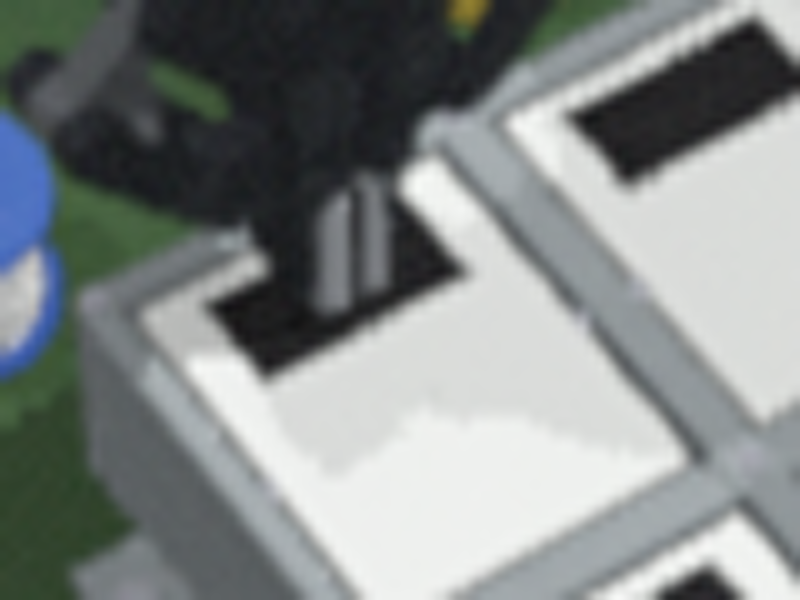

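The grey fingertips now end at about (333,312) and (375,292) in the crop. They have moved down from the last crop while the hatch stayed still and the force stayed near zero, so there is no contact yet. I'll keep going down.

{"method": "apply_moves", "body": {"commands": [{"linear": [0, 0, 0.0005], "delta_rot": [0, 0, 0], "fingers": 255}, {"linear": [0, 0, 0.001], "delta_rot": [0, 0, 0], "fingers": 255}, {"linear": [0, 0, 0.0015], "delta_rot": [0, 0, 0], "fingers": 255}, {"linear": [0, 0, 0.002], "delta_rot": [0, 0, 0], "fingers": 255}, {"linear": [0, 0, 0.0025], "delta_rot": [0, 0, 0], "fingers": 255}, {"linear": [0, 0, 0.003], "delta_rot": [0, 0, 0], "fingers": 255}, {"linear": [0, 0, 0.003], "delta_rot": [0, 0, 0], "fingers": 255}, {"linear": [0, 0, 0.003], "delta_rot": [0, 0, 0], "fingers": 255}]}}

```text
time: 8.45
tool_pos: [0.4908, 0.0637, 0.0367]
tool_rot: [-0.0, 0.999, 0.047, -0.0]
contact_force: [1.3, -0.3, 0.1]
gripper_width: -0.002
```

{"method": "apply_moves", "body": {"commands": [{"linear": [0, 0, 0.0005], "delta_rot": [0, 0, 0], "fingers": 255}, {"linear": [0, 0, 0.001], "delta_rot": [0, 0, 0], "fingers": 255}, {"linear": [0, 0, 0.0015], "delta_rot": [0, 0, 0], "fingers": 255}, {"linear": [0, 0, 0.002], "delta_rot": [0, 0, 0], "fingers": 255}, {"linear": [0, 0, 0.0025], "delta_rot": [0, 0, 0], "fingers": 255}, {"linear": [0, 0, 0.003], "delta_rot": [0, 0, 0], "fingers": 255}, {"linear": [0, 0, 0.003], "delta_rot": [0, 0, 0], "fingers": 255}, {"linear": [0, 0, 0.003], "delta_rot": [0, 0, 0], "fingers": 255}]}}

```text
time: 9.25
tool_pos: [0.4908, 0.0636, 0.0337]
tool_rot: [0.0, 0.999, 0.047, -0.0]
contact_force: [-1.9, -0.3, 2.1]
gripper_width: -0.003
```

Run:
```python
from h import *
import cv2
print(state()['time'],state()['contact_force'],state()['joint_efforts'])
a=cv2.resize(eyes.grab_frame("scene")[190:250,280:360,::-1],(640,480),interpolation=cv2.INTER_CUBIC)
cv2.imwrite("pics/s7.png",a)
cv2.imwrite("pics/w7.png",eyes.grab_frame("wrist")[:,:,::-1])
```

```text
9.25 [-1.88639845 -0.27061507  2.14946262] [-4.29330030e-03 -2.80903405e+01 -3.20838797e+01  4.27965657e-02
 -3.22130593e-01 -2.07590888e-04]
```

View pics/s7.png

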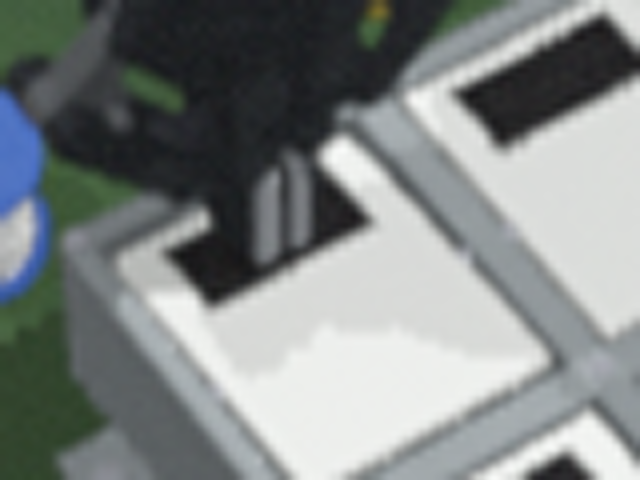

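View pics/w7.png

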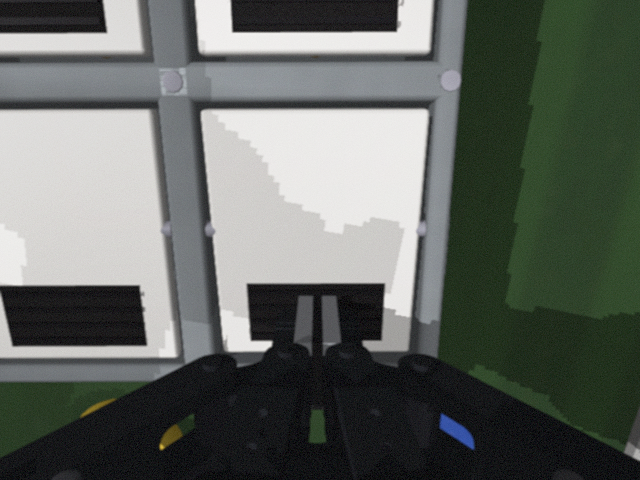

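Contact has started: Fz is 2 N. In the wrist view, pad 2's lower edge is at row 341 and pad 1's is at row 346, so hatch 2 may be yielding.

{"method": "apply_moves", "body": {"commands": [{"linear": [0, 0, 0.0005], "delta_rot": [0, 0, 0], "fingers": 255}, {"linear": [0, 0, 0.001], "delta_rot": [0, 0, 0], "fingers": 255}, {"linear": [0, 0, 0.0015], "delta_rot": [0, 0, 0], "fingers": 255}, {"linear": [0, 0, 0.002], "delta_rot": [0, 0, 0], "fingers": 255}, {"linear": [0, 0, 0.002], "delta_rot": [0, 0, 0], "fingers": 255}, {"linear": [0, 0, 0.002], "delta_rot": [0, 0, 0], "fingers": 255}, {"linear": [0, 0, 0.002], "delta_rot": [0, 0, 0], "fingers": 255}, {"linear": [0, 0, 0.002], "delta_rot": [0, 0, 0], "fingers": 255}]}}

```text
time: 10.15
tool_pos: [0.4908, 0.0637, 0.0316]
tool_rot: [-0.0, 0.999, 0.047, -0.0]
contact_force: [-1.4, -0.1, 0.7]
gripper_width: 0.0
```

Run:
```python
from h import *
import cv2
print(state()['time'],state()['contact_force'],state()['joint_efforts'])
cv2.imwrite("pics/w8.png",eyes.grab_frame("wrist")[:,:,::-1])
```

```text
10.15 [-1.3997963  -0.12126603  0.67260921] [ 3.34526785e-02 -2.84431118e+01 -3.22131085e+01  5.20684663e-02
 -2.51414599e-01 -7.08586886e-04]
```

View pics/w8.png

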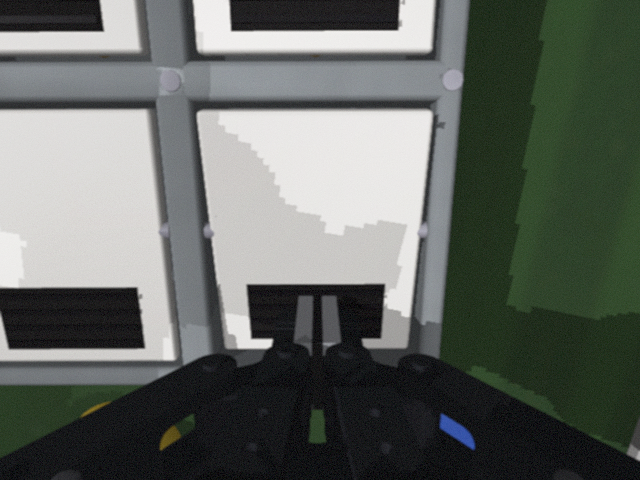

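Hatch 2 rocks: its pad's lower edge is at row 338 against 349 for hatch 1, with only about 2 N of push. The shut fingertips sit about 24 mm short of the reported TCP, so I'm correcting for that and pushing it further open.

{"method": "apply_moves", "body": {"commands": [{"linear": [0.0005, 0, 0.001], "delta_rot": [0, 0, 0], "fingers": 255}, {"linear": [0.001, 0, 0.002], "delta_rot": [0, 0, 0], "fingers": 255}, {"linear": [0.0015, 0, 0.003], "delta_rot": [0, 0, 0], "fingers": 255}, {"linear": [0.002, 0, 0.004], "delta_rot": [0, 0, 0], "fingers": 255}, {"linear": [0.0025, 0, 0.005], "delta_rot": [0, 0, 0], "fingers": 255}, {"linear": [0.003, 0, 0.006], "delta_rot": [0, 0, 0], "fingers": 255}, {"linear": [0.003, 0, 0.007], "delta_rot": [0, 0, 0], "fingers": 255}, {"linear": [0.003, 0, 0.008], "delta_rot": [0, 0, 0], "fingers": 255}]}}

```text
time: 11.0
tool_pos: [0.494, 0.064, 0.0237]
tool_rot: [-0.0, 0.999, 0.047, 0.0]
contact_force: [-3.0, 0.0, 2.1]
gripper_width: -0.0
```

Run:
```python
from h import *
import cv2
print(state()['time'],state()['contact_force'],state()['joint_efforts'])
cv2.imwrite("pics/w9.png",eyes.grab_frame("wrist")[:,:,::-1])
cv2.imwrite("pics/s9.png",cv2.resize(eyes.grab_frame("scene")[150:300,250:450,::-1],(800,600)))
```

```text
11.0 [-2.95238281  0.03858873  2.13159193] [-1.58550432e-01 -2.89264083e+01 -3.23416793e+01  7.18694719e-03
 -6.16346207e-01  2.32162478e-03]
```

View pics/w9.png

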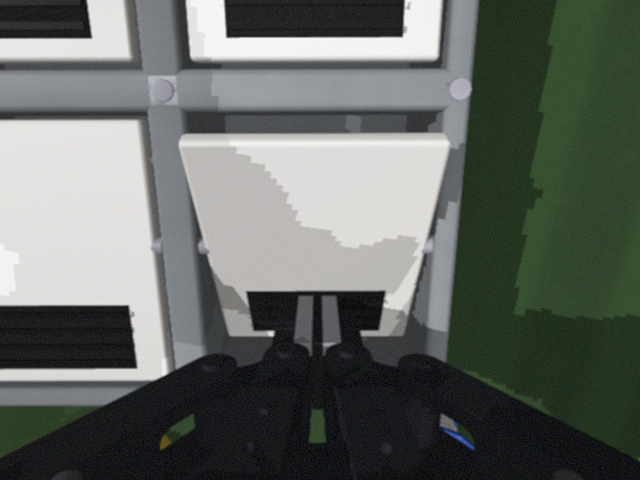

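View pics/s9.png

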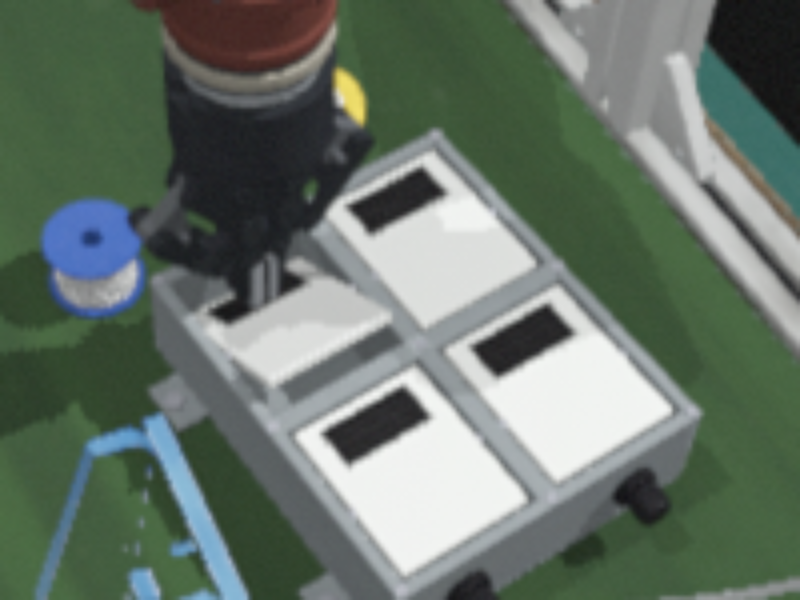

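Hatch 2 is clearly tipping: its +x edge has risen, visible at about row 135 in the wrist view. I'll continue to the stop.

{"method": "apply_moves", "body": {"commands": [{"linear": [0.0005, 0, 0.001], "delta_rot": [0, 0, 0], "fingers": 255}, {"linear": [0.001, 0, 0.002], "delta_rot": [0, 0, 0], "fingers": 255}, {"linear": [0.0015, 0, 0.003], "delta_rot": [0, 0, 0], "fingers": 255}, {"linear": [0.002, 0, 0.004], "delta_rot": [0, 0, 0], "fingers": 255}, {"linear": [0.002, 0, 0.005], "delta_rot": [0, 0, 0], "fingers": 255}, {"linear": [0.002, 0, 0.006], "delta_rot": [0, 0, 0], "fingers": 255}, {"linear": [0.002, 0, 0.007], "delta_rot": [0, 0, 0], "fingers": 255}, {"linear": [0.002, 0, 0.007], "delta_rot": [0, 0, 0], "fingers": 255}]}}

```text
time: 11.9
tool_pos: [0.4962, 0.064, 0.0168]
tool_rot: [0.0, 0.999, 0.047, 0.0]
contact_force: [0.0, 0.1, -0.1]
gripper_width: 0.002
```

Run:
```python
from h import *
import cv2
print(state()['time'],state()['contact_force'],state()['joint_efforts'])
cv2.imwrite("pics/w10.png",eyes.grab_frame("wrist")[:,:,::-1])
```

```text
11.9 [ 0.03768724  0.14074782 -0.13429798] [ 2.77238013e-02 -2.98584473e+01 -3.17117572e+01  9.48366418e-03
 -1.22959944e-02 -2.00522832e-04]
```

View pics/w10.png

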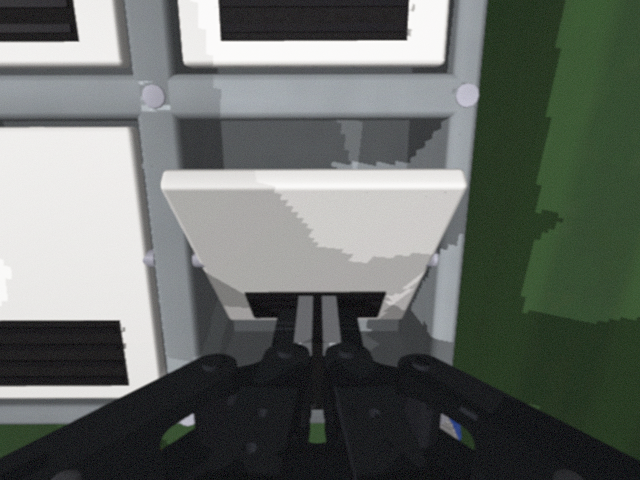

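{"method": "apply_moves", "body": {"commands": [{"linear": [0, 0, 0.0005], "delta_rot": [0, 0, 0], "fingers": 255}, {"linear": [0, 0, 0.001], "delta_rot": [0, 0, 0], "fingers": 255}, {"linear": [0, 0, 0.0015], "delta_rot": [0, 0, 0], "fingers": 255}, {"linear": [0, 0, 0.002], "delta_rot": [0, 0, 0], "fingers": 255}, {"linear": [0, 0, 0.0025], "delta_rot": [0, 0, 0], "fingers": 255}, {"linear": [0, 0, 0.003], "delta_rot": [0, 0, 0], "fingers": 255}, {"linear": [0, 0, 0.003], "delta_rot": [0, 0, 0], "fingers": 255}, {"linear": [0, 0, 0.003], "delta_rot": [0, 0, 0], "fingers": 255}]}}

```text
time: 12.75
tool_pos: [0.4962, 0.0641, 0.0153]
tool_rot: [0.0, 0.999, 0.048, -0.0]
contact_force: [-4.9, 0.1, 11.4]
gripper_width: -0.001
```

Run:
```python
from h import *
import cv2
print(state()['time'],state()['contact_force'],state()['joint_efforts'])
cv2.imwrite("pics/w11.png",eyes.grab_frame("wrist")[:,:,::-1])
```

```text
12.75 [-4.94263901  0.05406182 11.4309835 ] [-1.84117346e-01 -2.50847214e+01 -2.87631476e+01  8.80406750e-02
 -1.30976737e+00  2.58911292e-03]
```

View pics/w11.png

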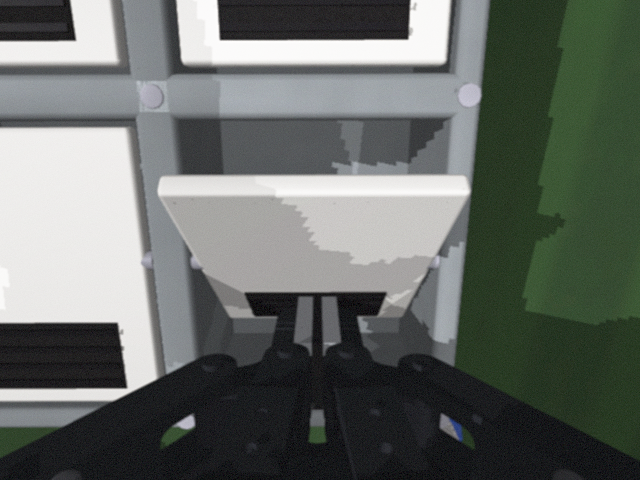

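Force rose to 11 N with the tool stalled at z=0.0153, and the plate is steep, so it looks to be at the stop. I'll retreat straight up.

{"method": "apply_moves", "body": {"commands": [{"linear": [0, 0, -0.002], "delta_rot": [0, 0, 0], "fingers": 255}, {"linear": [-0.001, 0, -0.01], "delta_rot": [0, 0, 0], "fingers": 255}, {"linear": [-0.002, 0, -0.025], "delta_rot": [0, 0, 0], "fingers": 255}, {"linear": [-0.002, 0, -0.05], "delta_rot": [0, 0, 0], "fingers": 255}, {"linear": [-0.002, 0, -0.08], "delta_rot": [0, 0, 0], "fingers": 255}, {"linear": [-0.002, 0, -0.12], "delta_rot": [0, 0, 0], "fingers": 255}, {"linear": [-0.002, 0, -0.16], "delta_rot": [0, 0, 0], "fingers": 255}, {"linear": [-0.002, 0, -0.18], "delta_rot": [0, 0, 0], "fingers": 255}]}}

```text
time: 13.6
tool_pos: [0.4953, 0.0639, 0.1981]
tool_rot: [0.0, 0.999, 0.047, 0.003]
contact_force: [0.4, 0.4, -0.2]
gripper_width: 0.0
```

{"method": "apply_moves", "body": {"commands": [{"linear": [-0.03, 0, 0], "delta_rot": [0, 0, 0], "fingers": 255}, {"linear": [-0.06, 0, 0], "delta_rot": [0, 0, 0], "fingers": 255}, {"linear": [-0.06, 0, 0], "delta_rot": [0, 0, 0], "fingers": 255}, {"linear": [-0.06, 0, 0], "delta_rot": [0, 0, 0], "fingers": 255}, {"linear": [-0.06, 0, 0], "delta_rot": [0, 0, 0], "fingers": 255}, {"linear": [-0.06, 0, 0], "delta_rot": [0, 0, 0], "fingers": 255}, {"linear": [-0.06, 0, 0], "delta_rot": [0, 0, 0], "fingers": 255}, {"linear": [-0.06, 0, 0], "delta_rot": [0, 0, 0], "fingers": 255}]}}

```text
time: 14.4
tool_pos: [0.4344, 0.0583, 0.1936]
tool_rot: [-0.0, 0.999, 0.047, -0.0]
contact_force: [0.4, 0.8, -0.2]
gripper_width: -0.001
```

Run:
```python
from h import *
import cv2
s=state();print(s['time'],s['contact_force'],s['tool_pos'],s['tool_rot'])
cv2.imwrite("pics/w12.png",eyes.grab_frame("wrist")[:,:,::-1])
cv2.imwrite("pics/s12.png",cv2.resize(eyes.grab_frame("scene")[150:300,250:450,::-1],(800,600),interpolation=cv2.INTER_CUBIC))
```

```text
14.4 [ 0.40380942  0.82642369 -0.17246241] [0.43436629 0.05826299 0.19360313] [-3.47651303e-05  9.98873709e-01  4.74472623e-02 -2.64853168e-04]
```

View pics/w12.png

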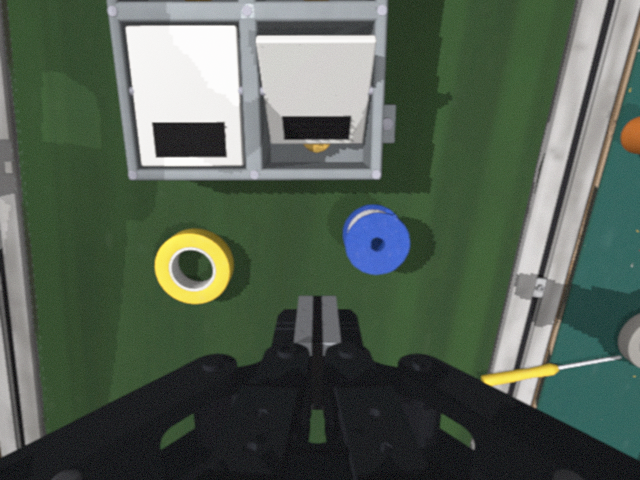

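View pics/s12.png

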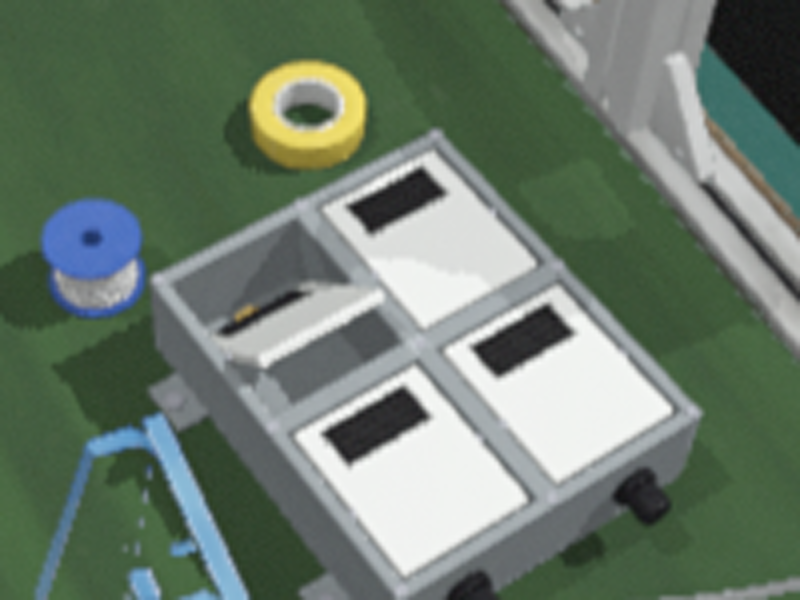

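Run:
```python
from h import *
import cv2
s=state()
sc=eyes.camera_params("scene");w=eyes.camera_params("wrist")
T=np.eye(4);T[:3,:3]=rq(s['tool_rot']).as_matrix();T[:3,3]=s['tool_pos'];Wi=np.linalg.inv(T@w['T_tool_cam'])
c,sn=np.cos(.0954),np.sin(.0954)
def box(P): return np.array([.56655+c*P[0]-sn*P[1],.115+sn*P[0]+c*P[1],P[2]])
def pt(u,y,n,th): # u from pin along plate +x, n above pin
    return box([-.048+u*np.cos(th)-n*np.sin(th)*1, -.044+y, .056+u*np.sin(th)+n*np.cos(th)])
W=cv2.imread("pics/w12.png")[20:160,245:395];W=cv2.resize(W,None,fx=4,fy=4,interpolation=cv2.INTER_CUBIC)
S=cv2.imread("pics/s12.png")[200:420,180:430];S=cv2.resize(S,None,fx=2.4,fy=2.4,interpolation=cv2.INTER_CUBIC)
for th,col in ((.6,(0,0,255)),(.7,(0,200,0)),(.8,(255,0,0))):
    for u,y,n in [(.04,.036,.003),(.04,-.036,.003),(-.05,.036,.003),(-.05,-.036,.003),(-.02,.025,.003),(-.02,-.025,.003)]:
        P=pt(u,y,n,th)
        q=(Wi@np.r_[P,1])[:3];uv=np.array([w['fx']*q[0]/q[2]+w['cx'],w['fy']*q[1]/q[2]+w['cy']])
        cv2.circle(W,tuple(((uv-[245,20])*4).astype(int)),4,col,1)
        q=rq(sc['rotation']).inv().apply(P-sc['position']);uv=np.array([sc['fx']*q[0]/q[2]+sc['cx'],sc['fy']*q[1]/q[2]+sc['cy']])
        cv2.circle(S,tuple((((uv-[250,150])*4-[180,200])*2.4).astype(int)),5,col,1)
cv2.imwrite("pics/wz.png",W);cv2.imwrite("pics/sz.png",S)
```

```text
(no output)
```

View pics/wz.png

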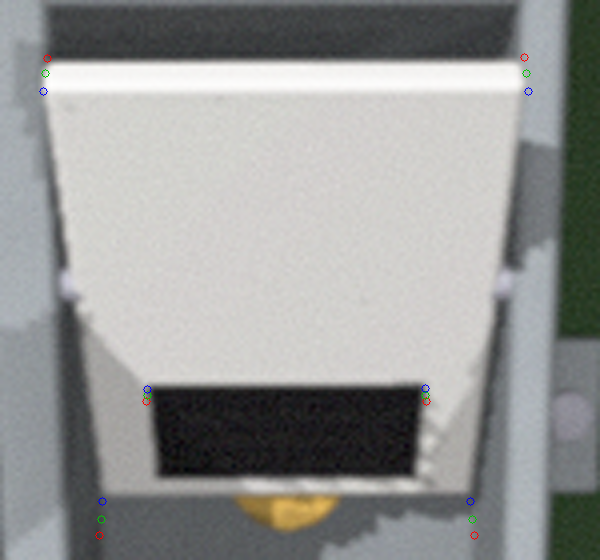

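View pics/sz.png

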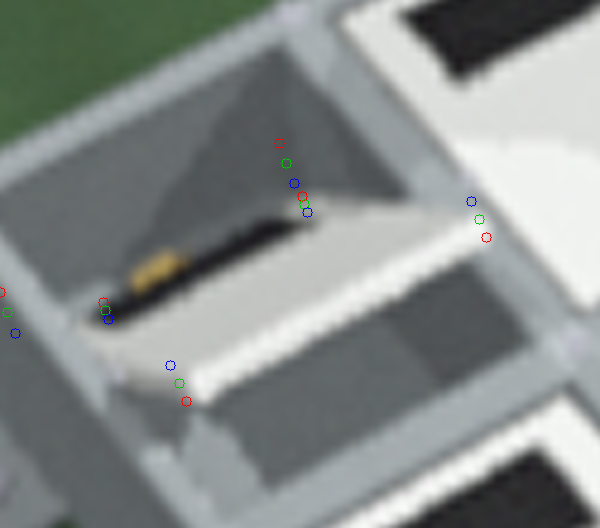

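Both views agree with the 0.8 rad overlay: in the wrist crop, the upper edge is at row 93 (0.8 rad predicts 92) and the lower edge at row 493 (0.8 rad predicts 501). The other hatches are flush, and the spool is where it was. I'm handing in.

```bash
python3 -c "
from plant import job_done,state
print(state()['contact_force'],state()['time']);print(job_done())"
```

```text
[0.38160539 0.03840167 0.24899652] 14.5
the job is handed in; nothing more can be done
None
```

Hatch 2 (near row, -y side) was the unlocked one, and it now stands open at its stop. It was the first hatch I pressed, so I never touched the other three. It gave way at about 2 N, and I pushed until the tool stalled at about 12 N, then backed straight off. I handed in at 14.5 s of robot time.

**Last checks:**
- **Hatch angle:** the hatch edges in the wrist view match 0.8 rad. The scene view reads slightly lower at one corner, about 0.77, still above the required 0.7.
- **Other hatches:** hatches 1, 3 and 4 look flush.
- **Bystanders:** the spool sits at the same pixels as before in the scene view. The tape looks in place, and the arm never went near the cutter; I did not measure either of those two again.
- **Robot contact:** the gripper is clear of the box, and the force reading is near zero.

**One disagreement:** the shut fingertips touched the hatch about 24 mm above the reported TCP height, which the pictures confirmed. I therefore judged contact by force and pictures, not by the TCP height.

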